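Open the ratchet bookend of the carton rack

ROBOT

A 6-joint arm with a two-finger parallel gripper is mounted at the origin on the work surface. World frame = base frame: x ahead of the robot, y to its left, z up, the work surface at z = 0. Lengths are in mm, angles in rad, forces in N, time in s.
With the tool pointing down it reaches from about 275 to 750 mm from the base axis. Payload 10.2 kg.
Tool frame: the origin (TCP) lies between the finger pads; the fingertips stand 17 mm ahead of it and the grasp point (between the pads) lies 2 mm behind it; y points along the fingers, x is the direction in which the jaws open and shut, and the axes are right-handed (so a half turn about y gives the same grasp; the last joint's range is limited). The gripper opens to 85 mm and grips with 20 to 120 N. Pads are 22 mm wide; open, the fingers measure 114 mm over their backs; the gripper's body (76 mm by 85 mm) begins 54 mm behind the grasp point. The pads swing forward as they close: fully open they stand 13 mm farther back than shut.
Start: joints at [0.905, 0.313, 1.498, -0, 1.331, -0.223], TCP at [224.96, 474.367, 248.294] pointing down, gripper open.
Joint ranges: [-2.94, 2.94], [-0.97, 2.17], [0.19, 2.56], [-1.23, 4.37], [0.02, 3.11], [-2.88, 2.88]. Speed limits (rad/s): [2.39, 2.39, 3.01, 3.14, 3.14, 3.14].

INTERFACE

Orientations are given as a unit quaternion [w, x, y, z].
In Python, from rig import ctrl gives the robot as it stands.
- The arm moves only by the tool jog_arm, never from a script. Its argument "targets" is a list of rows, each an object with "offset": the shift along the tool's x, y, z in m, a list of three; "yaw": the turn about the tool's y in rad. In form: [{"offset": [dx, dy, dz], "yaw": yaw}, ...]. A call has 1 to 12 rows; each row is the pose to reach, as a shift and turn from the pose measured when the call began, along the tool's axes at that moment; what a row does not reach only later rows make up. A row lasts 1/12 s, in which the tool goes at most 41.7 mm and 7.16 degrees, less where a joint would pass 70% of its speed; a pose out of reach is approached as far as the arm can. A call with a gripper value outside its range is refused whole. "fingers" is the finger opening in m, from 0 to 0.0854, set as the call begins (left out, the last holds). The fingers move at their own pace and stop on an object; "grip_force" is the grip in N (left out, the last holds). Time passes only in rows, so rows that repeat a pose let the fingers close. It gives the time, the measured TCP pose, the force and the opening at its end, in the units of the state.
- ctrl.sense(): the state, without advancing time (a new reading comes with each control period).
- ctrl.capture(name): name is "scene" or "side" or "wrist"; returns a dict with "img" (400x640x3 uint8, red, green, blue), "intrinsics" (3x3 intrinsics, pixels), "k1" (the pictures are not rectified: a ray, as slopes to the right and down, at radius r is drawn at 1 + k1 r^2 times it, then the intrinsics apply), "T" (4x4, takes a point from camera to world coordinates); the wrist camera has in their place "mount" (4x4, takes a point from camera to tool coordinates, whose origin is the TCP and whose axes are the tool frame's). Camera axes: x right, y up, looking along -z (the intrinsics and any distortion apply to the point x, -y, -z); pixel columns grow to the right and rows downward; lengths in mm; the calibration is good to about 2 mm. A picture is of the moment at which its call begins: read the wrist's pose just before it. There is no depth.
- ctrl.finish_job(): hands the job in, once; it reports no verdict.
Trained networks look in the newest picture that a camera, given by its name, has taken for a name from the list of things; names that differ only in an ending like _2 or _b are one class to them, and where a whole thing is asked for, a point or a joint stands for the part that bears it (a point fixed in the world has none). Each returns a list of dicts, best first, with "score" (0 to 1); they miss things now and then, are a little off and sometimes report something else, mostly with a low value. They report only what shows in the picture. A call takes as long as a camera call. They do not tell look-alikes from the thing itself.
- ctrl.boxes_of(camera, target): "box" ([left, top, right, bottom] in pixels, round what is visible of it).
- ctrl.regions_of(camera, target): "region" (400x640 bool, what is visible of it) and "box" ([left, top, right, bottom] in pixels, round what is visible of it).
The state is a dict: "time_s": time; "joints": joint angles; "dq": joint speeds; "tau": joint torques, N m; "eef_pos": TCP position; "ee_rot": TCP orientation; "force": force on the tool from outside, world axes, zero at the start; "wrist_torque": the same for the moment, N m; "grip_width": opening from 0.0 (shut) to 1.0 (fully open).
Only numpy, scipy, OpenCV 4.12 (cv2) and the standard library are available. Lean on these libraries where they do the work, as an engineer would, in place of code of your own. Each camera call takes 0.05 s, during which the arm holds its last target.

TASK

Open the carton rack for restocking: press down the release key of the sliding ratchet bookend with a fingertip and, keeping it pressed, push the bookend back along its toothed bar, away from the cartons, until it is fully home against the end stop; then let go and move clear. Nothing is to be picked up: leave the cartons standing in the rack, and everything else on the counter where it is.

Things in the scene. Friction and masses are not known exactly. Their poses are not given: they have to be found in the camera images.
- rack: White steel rack fixed on the counter, base plate 150 x 360 x 12 mm thick. Origin on the counter, mid-length. Steel toothed bar along y at x = +50 mm (18 mm wide, teeth up to z = 47 mm). Fixed end plate, 97 mm high, at y = -174 mm, where the cartons stand; dark end stop block on the bar from y = 151 mm, 60 mm high. Pushing the bookend back is along the rack's +y.
- bookend (a joint): Slide of the aluminium bookend (350 g, 3 N friction) along the bar, m: 0 nearest the cartons, 0.130 fully home at the end stop, growing along the rack's +y; starts at 0 to 0.045. The ratchet bars + motion (after up to 12 mm slack) unless the key is pressed; - motion clicks freely. Its upright plate, 97 mm high, is on the rack's -x side of the bar, 58 mm to -y of the key's hinge.
- release (a joint): Angle of the release key, rad: 0 at rest (up to 0.12 if its tooth rests on top of a bar tooth), 0.30 pressed to the stop. From 0.13 on, the ratchet is clear and the bookend slides freely. It springs back when let go. Pressing at the centre takes about 2 N at first, 5 N at the stop.
- key_top (a point): Centre of the top of the release key, a flat grey pad 36 x 36 mm above the bar, 74 mm over the counter at rest, riding with the bookend. It is a rocker hinged 35 mm to the rack's +y side of this point: pressed down here, about 4.5 mm frees the ratchet, 10 mm is full travel (about 7.5 mm beside the thumb stop). Keep it down while pushing.
- thumb_stop (a point): Centre, 90 mm over the counter, of the -y face of the thumb stop: an upright grey block on the bookend, 46 mm wide across the bar, 12 mm thick, top at 106 mm, at the +y edge of the key, its face 19 mm to +y of key_top. A finger holding the key down pushes on this face to slide the bookend to the rack's +y.
- carton0: Medicine carton, white with a coloured band, 66 x 24 x 82 mm high, 60 g, standing loose on the rack's base plate at its -y end. Origin at the centre of its underside, z up. To be left standing.
- carton1: Medicine carton, white with a coloured band, 66 x 20 x 74 mm high, 60 g, standing loose on the rack's base plate at its -y end. Origin at the centre of its underside, z up. To be left standing.
- carton2: Medicine carton, white with a coloured band, 66 x 24 x 82 mm high, 60 g, standing loose on the rack's base plate at its -y end. Origin at the centre of its underside, z up. To be left standing.
- amber_bottle: Small amber bottle with a white cap, 44 mm across, 85 mm high, loose on the counter on the rack's +x side. Origin at the centre of its underside. Leave alone.
- jar: Small white jar, 48 mm across, 55 mm high, loose on the counter on the rack's +x side. Origin at the centre of its underside. Leave alone.
- cup: White plastic cup, 60 mm across, 60 mm high, loose on the counter. Origin at the centre of its underside. Leave alone.
- spatula: Steel spatula 190 mm long, lying loose on the counter. Origin at its middle, underside. Leave alone.
Not all that is in view belongs to the job. Leave any yellow look-alike of the carton0 alone.

How it is judged (in metres and radians):
On the way, in this order (a step that is already met when the one before it is completed fails the run):
1. the release key is pressed, with the bookend still near the cartons (value of joint release above 0.13 rad and value of joint bookend below 0.06 m and contact force between the fingers and release above 0.3 N), for 0.1 s.
2. the bookend is pushed fully home against the end stop (value of joint bookend above 0.125 m), for 0.2 s.
At the end, for the whole second after the job is handed in: The bookend is within 5 mm of the end stop (joint over 0.125), the release key has sprung back (under 0.13 rad), and all three cartons stand still and upright (within 0.25 rad) (value of joint bookend above 0.125 m and value of joint release below 0.13 rad and angle between each of carton0, carton1, carton2's own z axis and vertical below 0.25 rad and linear speed of each of carton0, carton1, carton2 below 0.02 m/s); the robot touches nothing.
It fails at once if a carton is lifted, toppled or shifted by more than 30 mm ((distance of carton0 from where it was at the start of the episode above 0.03 m or angle between carton0's own z axis and vertical above 0.4 rad or z of carton0 in the frame of rack above 0.024 m) or (distance of carton1 from where it was at the start of the episode above 0.03 m or angle between carton1's own z axis and vertical above 0.4 rad or z of carton1 in the frame of rack above 0.024 m) or (distance of carton2 from where it was at the start of the episode above 0.03 m or angle between carton2's own z axis and vertical above 0.4 rad or z of carton2 in the frame of rack above 0.024 m)).
It fails at once if something else on the counter is lifted, knocked or shifted by more than 20 mm (distance of any of amber_bottle, jar, cup, spatula from where it was at the start of the episode above 0.02 m).
It also fails if it takes over 37 s, if anything falls off the work surface, if the arm or the gripper's body presses on something with over 40 N, if the wrist force passes 120 N, or if a joint passes its speed limit or range.

## Working session

There is one attempt and no reset: what is moved stays moved. The work goes in short steps, Python scripts to look and compute and a tool call to move; the robot and the scene stay as the last step left them, time stands still between calls to the robot, and variables do not carry over. Pictures are saved under pics/ and viewed, and the job is handed in when it is done.

Besides the shell and the picture viewer there is one more tool, called as name([rows], argument=value, ...), one row to a line, values as JSON. jog_arm: Moves the arm, as the interface text tells. Its arguments: {"type":"object","properties":{"targets":{"type":"array"},"fingers":{"type":"number"},"grip_force":{"type":"number"}},"required":["targets"]}

```bash
ls; mkdir -p pics; cat > h.py <<'E'
from rig import ctrl
import numpy as np, cv2
def cap(n,f):
    s=ctrl.sense(); c=ctrl.capture(n); cv2.imwrite('pics/'+f+'.png',c['img'][:,:,::-1]); return s,c
E
python3 - <<'E'
from h import *
s=ctrl.sense(); print({k:np.round(v,3) for k,v in s.items()})
import pickle
d={}
for n in ['scene','side']:
    s,c=cap(n,n+'0'); d[n]={k:c[k] for k in c}
    print(n,c['T'].round(3).tolist(),c['intrinsics'].tolist(),c['k1'])
    for t in ['rack','bookend','release','key_top','thumb_stop','carton0']:
        print(t,[(np.round(b['box']).tolist(),round(float(b['score']),2)) for b in ctrl.boxes_of(n,t)][:3])
pickle.dump(d,open('d.pkl','wb'))
E
```

```text
pics
{'time_s': np.float64(0.0), 'joints': array([ 0.905,  0.313,  1.498,  0.   ,  1.331, -0.223]), 'dq': array([-0.   , -0.001,  0.002, -0.001, -0.002,  0.   ]), 'tau': array([ 0.0000e+00, -4.1227e+01, -2.5974e+01, -0.0000e+00,  4.0000e-03,
       -0.0000e+00]), 'eef_pos': array([224.802, 474.173, 247.736]), 'ee_rot': array([-0.597,  0.598,  0.378, -0.378]), 'force': array([0.023, 0.96 , 0.537]), 'wrist_torque': array([ 0.023, -0.049,  0.024]), 'grip_width': np.float64(1.002)}
scene [[-0.041, -0.79, 0.611, 1243.997], [0.999, -0.04, 0.016, 17.496], [0.012, 0.611, 0.791, 1001.944], [0.0, 0.0, 0.0, 1.0]] [[455.4149127324355, 0.0, 320.75700799038793], [0.0, 455.4149127324355, 205.36934180501694], [0.0, 0.0, 1.0]] -0.03819527157607853
rack [([257.0, 178.0, 400.0, 243.0], 0.97)]
bookend [([299.0, 182.0, 348.0, 230.0], 0.75), ([307.0, 208.0, 343.0, 221.0], 0.41)]
release [([307.0, 206.0, 342.0, 218.0], 0.49)]
key_top [([309.0, 206.0, 344.0, 218.0], 0.7)]
thumb_stop [([301.0, 176.0, 346.0, 226.0], 0.71)]
carton0 [([272.0, 183.0, 285.0, 218.0], 0.8), ([279.0, 176.0, 294.0, 216.0], 0.79), ([261.0, 182.0, 272.0, 226.0], 0.6)]
side [[-0.998, 0.054, -0.042, 508.832], [-0.067, -0.627, 0.776, 910.355], [0.015, 0.777, 0.629, 834.052], [0.0, 0.0, 0.0, 1.0]] [[389.11041462606386, 0.0, 323.22751223322086], [0.0, 389.11041462606386, 194.99527926609957], [0.0, 0.0, 1.0]] -0.03243161898471665
rack [([311.0, 168.0, 382.0, 271.0], 0.95)]
bookend [([321.0, 190.0, 359.0, 229.0], 0.77), ([291.0, 227.0, 308.0, 245.0], 0.74), ([338.0, 175.0, 356.0, 185.0], 0.16)]
release [([324.0, 205.0, 334.0, 220.0], 0.64)]
key_top []
thumb_stop [([320.0, 187.0, 357.0, 226.0], 0.94)]
carton0 [([300.0, 151.0, 318.0, 173.0], 0.91), ([331.0, 168.0, 352.0, 176.0], 0.7), ([341.0, 174.0, 364.0, 186.0], 0.44)]
```

```bash
python3 - <<'E'
import cv2
a=cv2.imread('pics/scene0.png');b=cv2.imread('pics/side0.png')
cv2.imwrite('pics/sc.png',cv2.resize(a[150:270,230:430],None,fx=4,fy=4,interpolation=2))
cv2.imwrite('pics/si.png',cv2.resize(b[130:290,260:420],None,fx=3.75,fy=3.75,interpolation=2))
E
```

```text
(no output)
```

View pics/scene0.png

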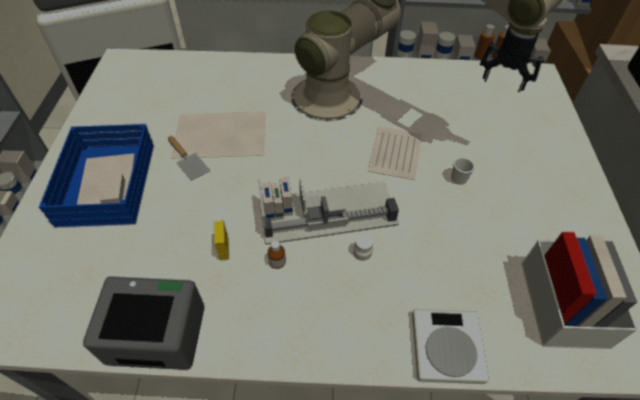

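View pics/sc.png

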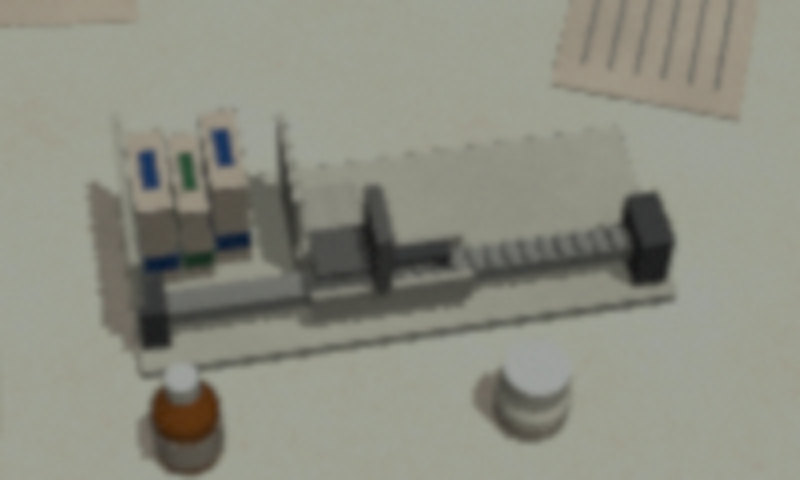

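View pics/si.png

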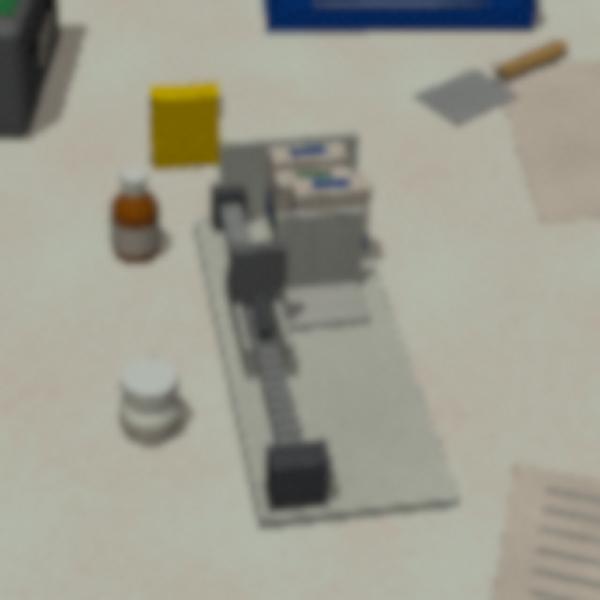

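View pics/side0.png

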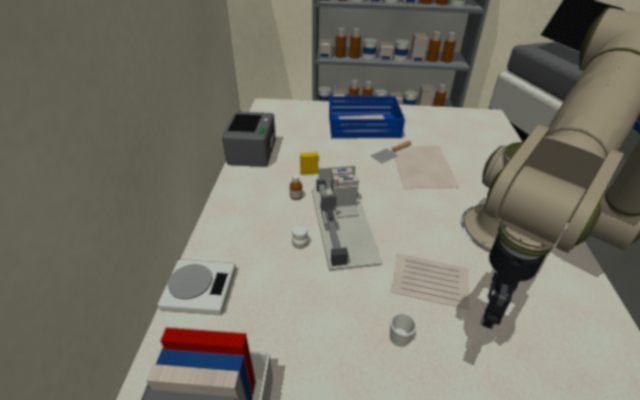

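The scene view shows the rack with its corners at about (266,244), (398,224) and (385,182), the cartons on the left, and the key pad at about (314,212). The thumb stop is at about (324,208). I'll fit the rack pose from both cameras.

```bash
cat >> h.py <<'E'
def proj(c,P,T=None):
    T=c['T'] if T is None else T
    p=(np.linalg.inv(T)@np.append(P,1))[:3]; u=np.array([p[0],-p[1]])/-p[2]
    u=u*(1+c['k1']*(u@u)); K=c['intrinsics']; return K[:2,:2]@u+K[:2,2]
def rackpt(q,P):
    c,s=np.cos(q[2]),np.sin(q[2]); return np.array([q[0]+c*P[0]-s*P[1],q[1]+s*P[0]+c*P[1],P[2]])
E
python3 - <<'E'
from h import *
import pickle; from scipy.optimize import least_squares
d=pickle.load(open('d.pkl','rb'))
sc=lambda u,v:(u/4+230-.4,v/4+150-.4); si=lambda u,v:(u/3.75+260-.4,v/3.75+130-.4)
# (cam, px, rack point, rides)
O=[('scene',sc(145,375),(75,-180,0),0),('scene',sc(672,297),(75,180,0),0),('scene',sc(622,127),(-75,180,12),0),
('side',si(262,525),(75,180,0),0),('side',si(457,503),(-75,180,6),0),('side',si(195,224),(75,-180,12),0),
('scene',sc(335,250),(50,0,74),1),('scene',sc(366,188),(27,19,106),1),('scene',sc(378,290),(73,19,74),1),
('side',si(231,250),(73,31,106),1),('side',si(286,250),(27,31,106),1)]
def f(q):
    return np.concatenate([proj(d[c],rackpt(q,np.array(P)+[0,q[3]*r,0]))-px for c,px,P,r in O])
r=least_squares(f,[490,0,0,-20],loss='soft_l1',x_scale=[10,10,.05,10]); q=r.x
print(q.round(3)); print(f(q).reshape(-1,2).round(2))
np.save('q.npy',q)
kt=rackpt(q,(50,q[3],74)); print('key',kt, 'dir',-np.sin(q[2]),np.cos(q[2]))
s=ctrl.sense()
from scipy.spatial.transform import Rotation as R
w=s['ee_rot']; Rm=R.from_quat([w[1],w[2],w[3],w[0]]).as_matrix(); print(Rm.round(3)); print('tool offset to key+150', (Rm.T@(kt+[0,0,150]-s['eef_pos'])).round(1))
E
```

```text
[ 4.91903e+02  1.81140e+01  2.17000e-01 -4.50210e+01]
[[-0.52  0.39]
 [ 0.88  1.08]
 [-0.45 -0.86]
 [-0.31  1.24]
 [ 0.77 -0.08]
 [ 0.76 -1.66]
 [ 1.46  0.19]
 [-0.37 -0.1 ]
 [-0.33 -3.6 ]
 [-1.06  0.44]
 [-0.42 -0.84]]
key [550.41531388 -15.09961593  74.        ] dir -0.21507705731326687 0.976597081409455
[[ 0.428 -0.    -0.904]
 [ 0.904 -0.     0.428]
 [-0.    -1.     0.   ]]
tool offset to key+150 [-302.8   24.3 -503.8]
```

jog_arm([
  {"offset": [-0.024, 0.002, -0.034], "yaw": 0.08},
  {"offset": [-0.048, 0.004, -0.07], "yaw": 0.16},
  {"offset": [-0.07, 0.006, -0.105], "yaw": 0.24},
  {"offset": [-0.09, 0.008, -0.14], "yaw": 0.32},
  {"offset": [-0.11, 0.01, -0.175], "yaw": 0.4},
  {"offset": [-0.13, 0.012, -0.21], "yaw": 0.48},
  {"offset": [-0.15, 0.014, -0.245], "yaw": 0.56},
  {"offset": [-0.17, 0.016, -0.28], "yaw": 0.64},
  {"offset": [-0.19, 0.018, -0.315], "yaw": 0.72},
  {"offset": [-0.21, 0.02, -0.35], "yaw": 0.8},
  {"offset": [-0.23, 0.02, -0.385], "yaw": 0.88},
  {"offset": [-0.25, 0.02, -0.42], "yaw": 0.91},
], fingers=0)

```text
time_s: 1.7
eef_pos: [498.1, 66.5, 228.3]
ee_rot: [0.703, -0.703, -0.075, 0.075]
force: [0.1, 0.7, 0.1]
grip_width: 0.003
```

```bash
cat >> h.py <<'E'
from scipy.spatial.transform import Rotation as R
def rot(s):
    w=s['ee_rot']; return R.from_quat([w[1],w[2],w[3],w[0]]).as_matrix()
E
python3 - <<'E'
from h import *
s=ctrl.sense(); print({k:np.round(s[k],3) for k in ['time_s','joints','eef_pos','force','grip_width']}); Rm=rot(s); print(Rm.round(3))
q=np.load('q.npy');kt=rackpt(q,(50,q[3],74)); print(Rm.T@(kt+[0,0,150]-s['eef_pos']),'zdir angle',np.arctan2(Rm[1,2],Rm[0,2])-np.pi/2-q[2])
E
```

```text
{'time_s': np.float64(1.7), 'joints': array([-0.101,  0.28 ,  1.595,  0.   ,  1.266, -0.314]), 'eef_pos': array([498.11 ,  66.542, 228.337]), 'force': array([0.097, 0.663, 0.101]), 'grip_width': np.float64(0.003)}
[[ 0.977  0.    -0.212]
 [ 0.212  0.     0.977]
 [ 0.    -1.     0.   ]]
[ 33.82034354   4.34039525 -90.87026784] zdir angle -0.0032899307582512916
```

jog_arm([
  {"offset": [0.012, 0, -0.035], "yaw": 0},
  {"offset": [0.024, 0, -0.07], "yaw": 0},
  {"offset": [0.034, 0, -0.1], "yaw": 0},
  {"offset": [0.034, 0, -0.1], "yaw": 0},
  {"offset": [0.034, 0, -0.1], "yaw": 0},
])

```text
time_s: 2.12
eef_pos: [552.8, -25.1, 227.9]
ee_rot: [0.703, -0.703, -0.074, 0.075]
force: [-0.3, 0.9, 0.2]
grip_width: -0.002
```

```bash
python3 - <<'E'
from h import *; import pickle
s,c=cap('wrist','w1'); Tm=np.eye(4); Tm[:3,:3]=rot(s); Tm[:3,3]=s['eef_pos']
print(s['eef_pos'],c['mount'].round(3).tolist()); c['T']=Tm@c['mount']; pickle.dump((s,c),open('w1.pkl','wb'))
for t in ['bookend','release','thumb_stop']:
    print(t,[(np.round(b['box']).tolist(),round(float(b['score']),2)) for b in ctrl.boxes_of('wrist',t)][:3])
q=np.load('q.npy'); im=c['img'][:,:,::-1].copy()
def dr(P,col):
    p=[proj(c,rackpt(q,np.array(a,float))) for a in P]; cv2.polylines(im,[np.int32(np.round(p))],True,col,1)
k=q[3]
dr([(32,k-18,74),(68,k-18,74),(68,k+18,74),(32,k+18,74)],(0,0,255))
dr([(27,k+19,106),(73,k+19,106),(73,k+31,106),(27,k+31,106)],(0,255,0))
dr([(-75,-180,12),(75,-180,12),(75,180,12),(-75,180,12)],(255,0,0))
cv2.imwrite('pics/w1o.png',im)
E
```

```text
[552.76043131 -25.09185016 227.8537698 ] [[1.0, -0.0, -0.0, -0.983], [-0.0, 0.279, -0.96, -125.531], [0.0, 0.96, 0.279, 70.962], [0.0, 0.0, 0.0, 1.0]]
bookend [([214.0, 90.0, 341.0, 204.0], 0.62)]
release [([299.0, 106.0, 335.0, 195.0], 0.84)]
thumb_stop [([216.0, 92.0, 343.0, 210.0], 0.93)]
```

View pics/w1.png

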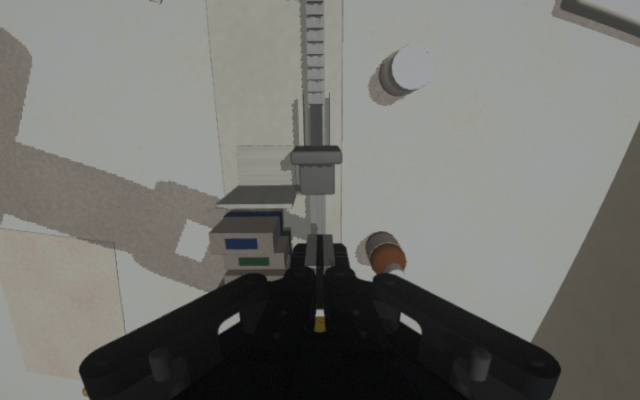

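View pics/w1o.png

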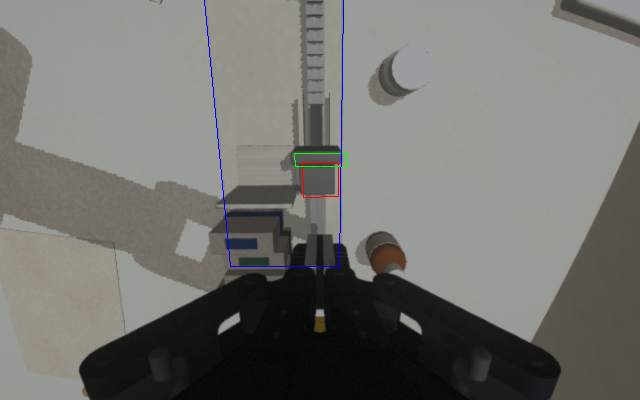

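```bash
python3 - <<'E'
import cv2
a=cv2.imread('pics/w1.png')
cv2.imwrite('pics/w1z.png',cv2.resize(a[130:230,250:370],None,fx=6,fy=6,interpolation=2))
E
```

```text
(no output)
```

View pics/w1z.png

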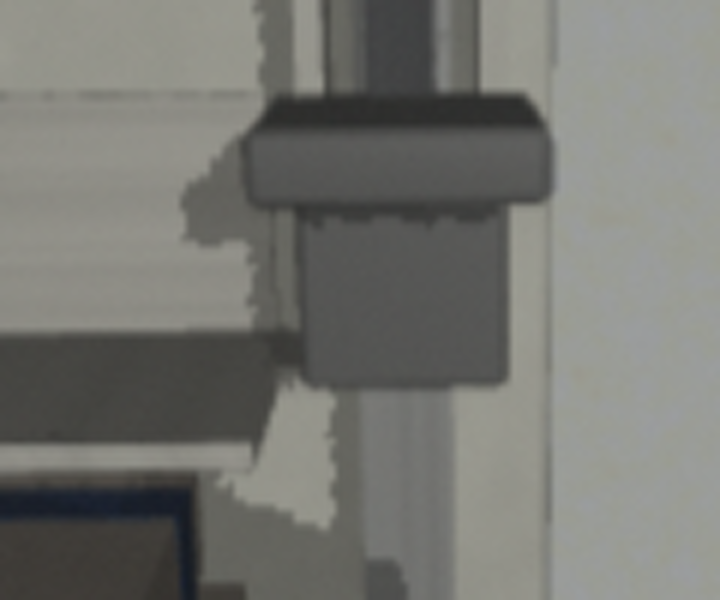

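```bash
cat >> h.py <<'E'
def back(c,uv,z):
    K=c['intrinsics']; u=np.linalg.inv(K[:2,:2])@(np.array(uv,float)-K[:2,2]); v=u.copy()
    for _ in range(10): v=u/(1+c['k1']*(v@v))
    T=c['T']; r=T[:3,:3]@np.array([v[0],-v[1],-1]); o=T[:3,3]; return o+r*(z-o[2])/r[2]
E
python3 - <<'E'
from h import *; import pickle
s,c=pickle.load(open('w1.pkl','rb')); Rm=rot(s)
o=lambda u,v:(250+u/6-.4,130+v/6-.4)
for n,p,z in [('padNL',o(300,385),74),('padNR',o(507,385),74),('thFL',o(244,205),106),('thFR',o(552,205),106),('thBR',o(552,127),106),('thBL',o(244,127),106)]:
    P=back(c,p,z); print(n,P.round(1),(Rm.T@(P-s['eef_pos'])).round(1))
q=np.load('q.npy');print(Rm.T@(rackpt(q,(50,q[3],74))-s['eef_pos']))
E
```

```text
padNL [532.7 -34.4  74. ] [-21.5 153.9  -4.9]
padNR [567.7 -26.9  74. ] [ 14.3 153.8  -4.9]
thFL [5.197e+02 1.000e-01 1.060e+02] [-27.  121.9  31.5]
thFR [564.5   9.7 106. ] [ 18.9 121.9  31.5]
thBR [561.9  21.  106. ] [ 18.6 121.9  43.1]
thBL [517.6  11.5 106. ] [-26.7 121.9  43.1]
[-1.20741803e-01  1.53858532e+02  1.01913835e+01]
```

jog_arm([
  {"offset": [-0.004, 0.03, 0.016], "yaw": 0},
  {"offset": [-0.004, 0.06, 0.016], "yaw": 0},
  {"offset": [-0.004, 0.09, 0.016], "yaw": 0},
  {"offset": [-0.004, 0.11, 0.016], "yaw": 0},
  {"offset": [-0.004, 0.12, 0.016], "yaw": 0},
  {"offset": [-0.004, 0.128, 0.016], "yaw": 0},
  {"offset": [-0.004, 0.128, 0.016], "yaw": 0},
])

```text
time_s: 2.9
eef_pos: [544.6, -7.6, 100.1]
ee_rot: [0.703, -0.703, -0.076, 0.076]
force: [-0.7, -0.6, 0.4]
grip_width: 0.001
```

```bash
python3 - <<'E'
from h import *; import pickle
s0,_=pickle.load(open('w1.pkl','rb'))
s,c=cap('wrist','w2'); print(s['time_s'],s['eef_pos'],s['force'],rot(s0).T@(s['eef_pos']-s0['eef_pos']))
cv2.imwrite('pics/w2z.png',cv2.resize(c['img'][90:290,220:420,::-1],None,fx=3,fy=3,interpolation=2))
E
```

```text
2.9 [544.56575794  -7.62618208 100.06919644] [-0.74517794 -0.6484663   0.42940762] [ -4.28516387 127.79529986  18.7376126 ]
```

View pics/w2z.png

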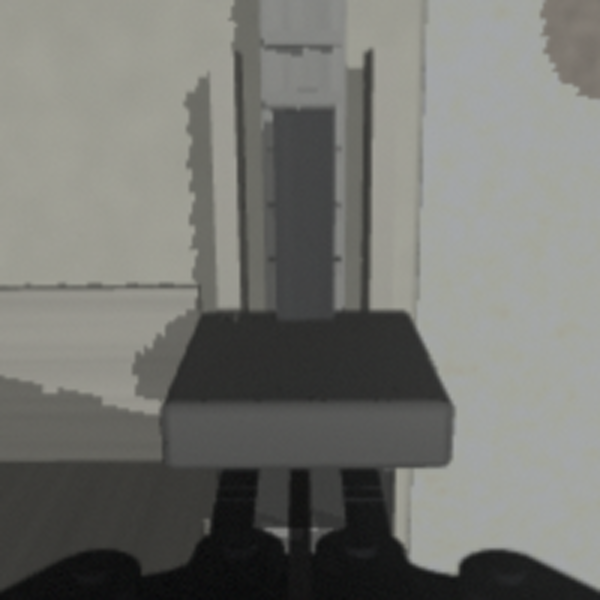

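jog_arm([
  {"offset": [0, 0.003, -0.001], "yaw": 0},
  {"offset": [0, 0.006, -0.001], "yaw": 0},
  {"offset": [0, 0.008, -0.001], "yaw": 0},
  {"offset": [0, 0.01, -0.001], "yaw": 0},
  {"offset": [0, 0.01, -0.001], "yaw": 0},
])

```text
time_s: 3.37
eef_pos: [545.4, -8.9, 91.1]
ee_rot: [-0.703, 0.703, 0.076, -0.076]
force: [0.9, -0.4, -0.7]
grip_width: -0.0
```

jog_arm([
  {"offset": [0, 0.001, 0], "yaw": 0},
  {"offset": [0, 0.002, 0], "yaw": 0},
  {"offset": [0, 0.002, 0], "yaw": 0},
])

```text
time_s: 3.62
eef_pos: [545.7, -9.4, 89.6]
ee_rot: [-0.703, 0.703, 0.077, -0.075]
force: [-1.9, -2.9, 5.5]
grip_width: 0.005
```

jog_arm([
  {"offset": [0, 0.001, 0], "yaw": 0},
  {"offset": [0, 0.002, 0], "yaw": 0},
  {"offset": [0, 0.002, 0], "yaw": 0},
])

```text
time_s: 3.87
eef_pos: [545.9, -10.0, 88.3]
ee_rot: [-0.702, 0.704, 0.077, -0.075]
force: [-2.2, -3.3, 6.4]
grip_width: 0.004
```

```bash
python3 - <<'E'
from h import *
s,c=cap('side','s2'); print(s['time_s'],s['eef_pos'],s['force'])
a=c['img'][:,:,::-1]
cv2.imwrite('pics/s2z.png',cv2.resize(a[150:280,280:410],None,fx=4.5,fy=4.5,interpolation=2))
E
```

```text
3.8667 [545.87949502 -10.0165583   88.27013407] [-2.23200346 -3.31125137  6.36422942]
```

View pics/s2z.png

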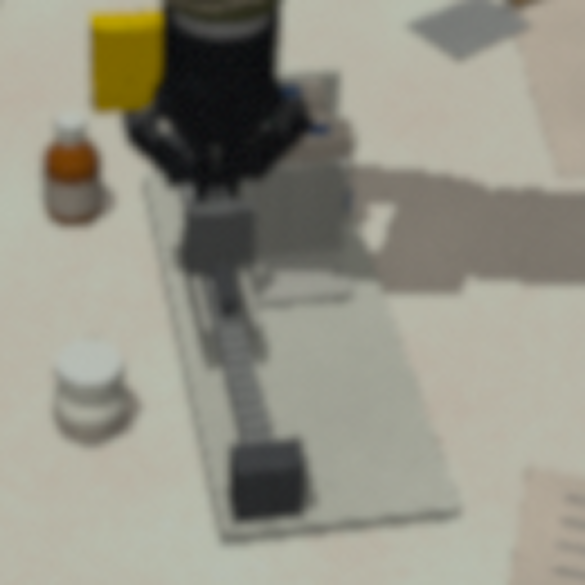

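jog_arm([
  {"offset": [0, 0.001, 0.001], "yaw": 0},
  {"offset": [0, 0.002, 0.001], "yaw": 0},
  {"offset": [0, 0.003, 0.001], "yaw": 0},
  {"offset": [0, 0.003, 0.001], "yaw": 0},
])

```text
time_s: 4.25
eef_pos: [545.8, -9.6, 86.0]
ee_rot: [-0.702, 0.704, 0.077, -0.075]
force: [-2.5, -3.2, 6.3]
grip_width: 0.0
```

jog_arm([
  {"offset": [0, 0.001, 0], "yaw": 0},
  {"offset": [0, 0.002, 0.001], "yaw": 0},
  {"offset": [0, 0.002, 0.001], "yaw": 0},
])

```text
time_s: 4.5
eef_pos: [545.7, -9.2, 84.6]
ee_rot: [-0.701, 0.705, 0.077, -0.075]
force: [-2.5, -4.3, 6.5]
grip_width: 0.001
```

```bash
python3 - <<'E'
from h import *
s,c=cap('scene','c3'); print(s['time_s'],s['eef_pos'],s['force'])
a=c['img'][:,:,::-1]
cv2.imwrite('pics/c3z.png',cv2.resize(a[140:260,240:410],None,fx=4.5,fy=4.5,interpolation=2))
E
```

```text
4.5 [545.71725184  -9.17410927  84.64162626] [-2.45452338 -4.31515935  6.46160687]
```

View pics/c3z.png

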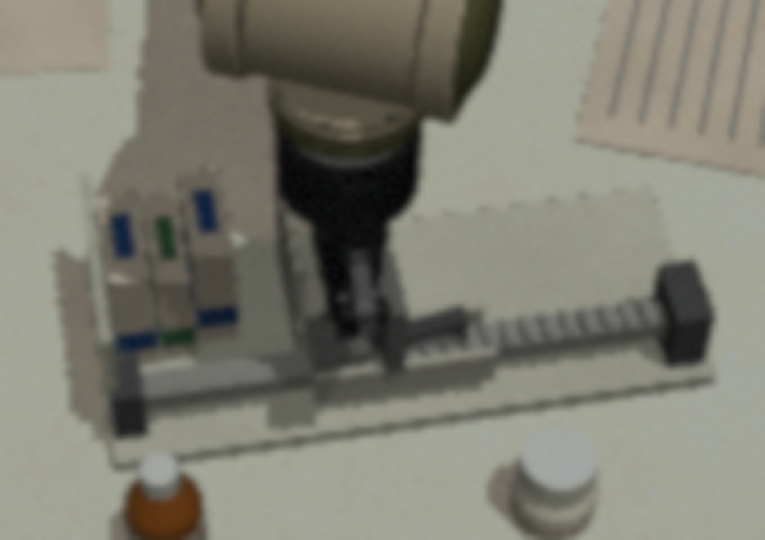

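jog_arm([
  {"offset": [0, 0.0015, 0.004], "yaw": 0},
  {"offset": [0, 0.0015, 0.008], "yaw": 0},
  {"offset": [0, 0.0015, 0.012], "yaw": 0},
  {"offset": [0, 0.0015, 0.016], "yaw": 0},
  {"offset": [0, 0.0015, 0.02], "yaw": 0},
  {"offset": [0, 0.0015, 0.025], "yaw": 0},
  {"offset": [0, 0.0015, 0.03], "yaw": 0},
])

```text
time_s: 5.13
eef_pos: [539.3, 19.6, 83.9]
ee_rot: [-0.701, 0.705, 0.077, -0.075]
force: [-4.2, -5.1, 8.7]
grip_width: -0.001
```

```bash
python3 - <<'E'
from h import *
s,c=cap('scene','c4'); print(s['time_s'],s['eef_pos'],s['force'],rot(s).round(3))
a=c['img'][:,:,::-1]
cv2.imwrite('pics/c4z.png',cv2.resize(a[140:260,240:410],None,fx=4.5,fy=4.5,interpolation=2))
E
```

```text
5.1333 [539.31027639  19.55155085  83.87082028] [-4.22222233 -5.12273786  8.68263011] [[ 0.977  0.004 -0.214]
 [ 0.214 -0.006  0.977]
 [ 0.002 -1.    -0.007]]
```

View pics/c4z.png

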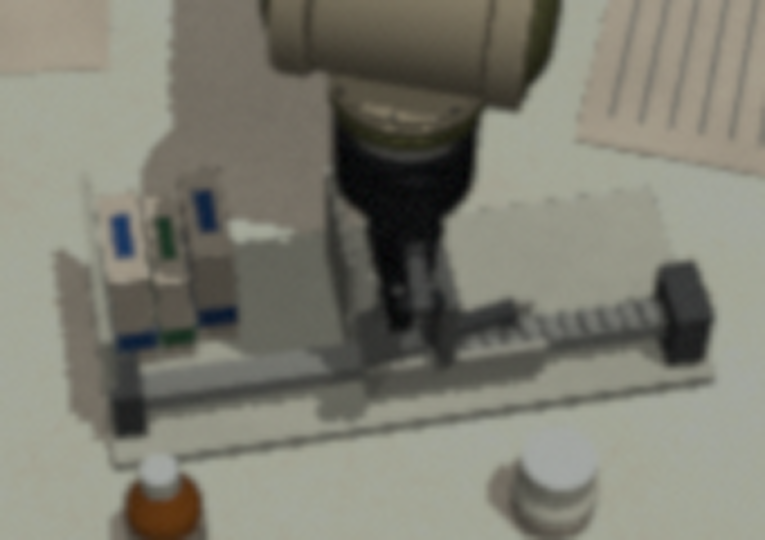

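jog_arm([
  {"offset": [-0.001, 0.001, 0.005], "yaw": 0},
  {"offset": [-0.001, 0.001, 0.01], "yaw": 0},
  {"offset": [-0.001, 0.001, 0.015], "yaw": 0},
  {"offset": [-0.001, 0.001, 0.02], "yaw": 0},
  {"offset": [-0.001, 0.001, 0.025], "yaw": 0},
  {"offset": [-0.001, 0.001, 0.03], "yaw": 0},
  {"offset": [-0.001, 0.001, 0.035], "yaw": 0},
  {"offset": [-0.001, 0.001, 0.04], "yaw": 0},
])

```text
time_s: 5.85
eef_pos: [530.1, 58.9, 83.7]
ee_rot: [-0.7, 0.705, 0.078, -0.075]
force: [-1.9, -3.8, 7.9]
grip_width: 0.0
```

```bash
python3 - <<'E'
from h import *
s,c=cap('scene','c5'); print(s['time_s'],s['eef_pos'],s['force'])
a=c['img'][:,:,::-1]
cv2.imwrite('pics/c5z.png',cv2.resize(a[140:260,240:410],None,fx=4.5,fy=4.5,interpolation=2))
E
```

```text
5.85 [530.13810783  58.85011467  83.67631133] [-1.87491873 -3.75441642  7.8565467 ]
```

View pics/c5z.png

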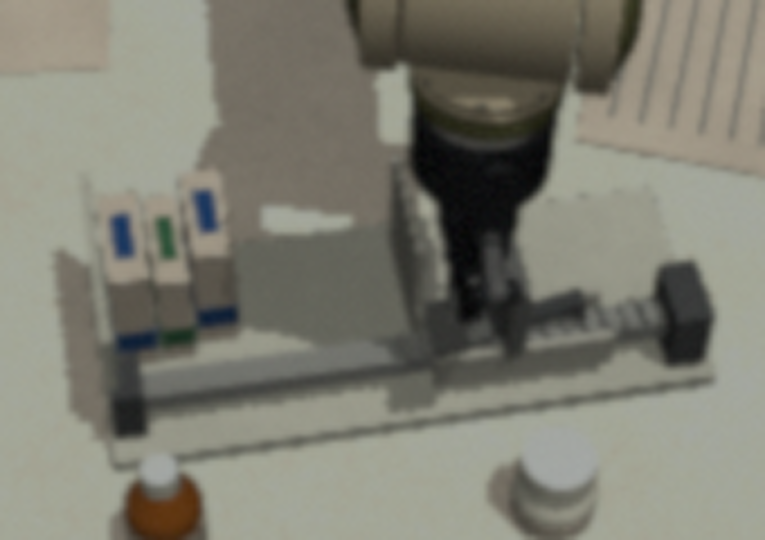

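jog_arm([
  {"offset": [0, 0.001, 0.005], "yaw": 0},
  {"offset": [0, 0.001, 0.01], "yaw": 0},
  {"offset": [0, 0.001, 0.014], "yaw": 0},
  {"offset": [0, 0.001, 0.018], "yaw": 0},
  {"offset": [0, 0.001, 0.021], "yaw": 0},
  {"offset": [0, 0.001, 0.024], "yaw": 0},
])

```text
time_s: 6.4
eef_pos: [524.8, 82.8, 83.3]
ee_rot: [-0.7, 0.706, 0.078, -0.075]
force: [-3.1, -3.9, 8.3]
grip_width: -0.001
```

jog_arm([
  {"offset": [0, 0.001, 0.002], "yaw": 0},
  {"offset": [0, 0.001, 0.004], "yaw": 0},
  {"offset": [0, 0.001, 0.006], "yaw": 0},
  {"offset": [0, 0.001, 0.008], "yaw": 0},
  {"offset": [0, 0.001, 0.008], "yaw": 0},
])

```text
time_s: 6.82
eef_pos: [523.1, 90.3, 83.1]
ee_rot: [-0.7, 0.706, 0.079, -0.075]
force: [-4.0, -2.5, 9.7]
grip_width: -0.0
```

```bash
python3 - <<'E'
from h import *
s,c=cap('scene','c6'); print(s['time_s'],s['eef_pos'],s['force'])
a=c['img'][:,:,::-1]
cv2.imwrite('pics/c6z.png',cv2.resize(a[140:260,240:410],None,fx=4.5,fy=4.5,interpolation=2))
E
```

```text
6.8167 [523.12423672  90.33144637  83.11329105] [-3.98074084 -2.51912749  9.65256831]
```

View pics/c6z.png

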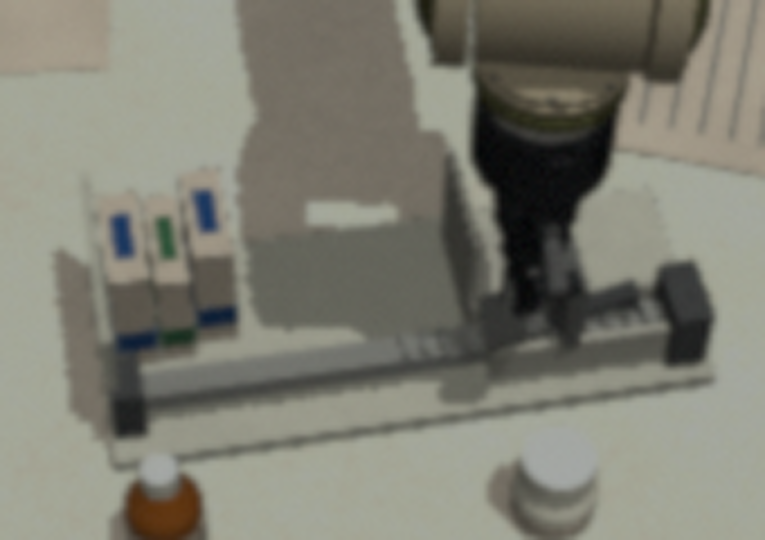

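jog_arm([
  {"offset": [0, 0.0005, 0.002], "yaw": 0},
  {"offset": [0, 0.0005, 0.004], "yaw": 0},
  {"offset": [0, 0.0005, 0.006], "yaw": 0},
  {"offset": [0, 0.0005, 0.006], "yaw": 0},
])

```text
time_s: 7.2
eef_pos: [523.1, 94.2, 84.6]
ee_rot: [-0.698, 0.707, 0.08, -0.074]
force: [-3.7, -13.1, 14.7]
grip_width: -0.001
```

jog_arm([
  {"offset": [0, 0.0005, 0.002], "yaw": 0},
  {"offset": [0, 0.0005, 0.004], "yaw": 0},
  {"offset": [0, 0.0005, 0.004], "yaw": 0},
  {"offset": [0, 0.0005, 0.004], "yaw": 0},
])

```text
time_s: 7.53
eef_pos: [523.6, 96.4, 86.0]
ee_rot: [-0.697, 0.709, 0.081, -0.073]
force: [-2.2, -12.1, 15.6]
grip_width: 0.001
```

```bash
python3 - <<'E'
from h import *
s,c=cap('scene','c7'); print(s['time_s'],s['eef_pos'],s['force'])
a=c['img'][:,:,::-1]
cv2.imwrite('pics/c7z.png',cv2.resize(a[170:250,330:410],None,fx=7,fy=7,interpolation=2))
E
```

```text
7.5333 [523.58508151  96.37460048  85.97654944] [ -2.1851811  -12.13314347  15.58466441]
```

View pics/c7z.png

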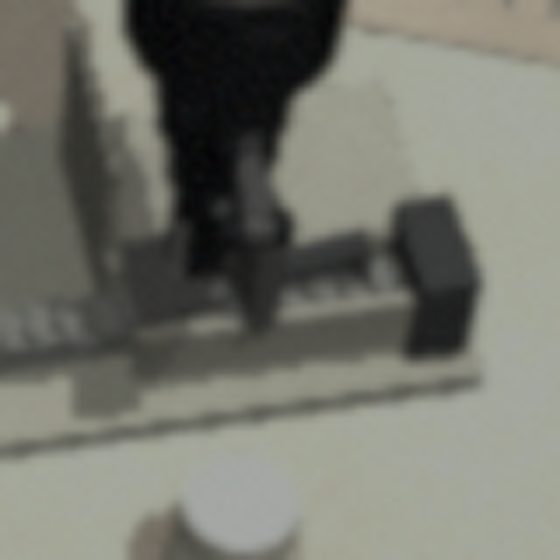

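jog_arm([
  {"offset": [0, -0.004, 0.001], "yaw": 0},
  {"offset": [0, -0.01, 0.0005], "yaw": 0},
  {"offset": [0, -0.018, 0], "yaw": 0},
  {"offset": [0, -0.028, -0.001], "yaw": 0},
  {"offset": [0, -0.045, -0.002], "yaw": 0},
  {"offset": [0, -0.07, -0.003], "yaw": 0},
  {"offset": [0, -0.1, -0.005], "yaw": 0},
  {"offset": [0, -0.13, -0.02], "yaw": 0},
  {"offset": [0, -0.14, -0.035], "yaw": 0},
  {"offset": [0, -0.14, -0.035], "yaw": 0},
  {"offset": [0, -0.14, -0.035], "yaw": 0},
])

```text
time_s: 8.5
eef_pos: [529.3, 64.2, 226.9]
ee_rot: [-0.697, 0.709, 0.081, -0.073]
force: [-0.5, 0.6, -0.0]
grip_width: -0.002
```

```bash
python3 - <<'E'
from h import *; import pickle
s,c=cap('wrist','w8'); Tm=np.eye(4); Tm[:3,:3]=rot(s); Tm[:3,3]=s['eef_pos']
c['T']=Tm@c['mount']; pickle.dump((s,c),open('w8.pkl','wb')); print(s['time_s'],s['eef_pos'],s['force'],rot(s).round(3).tolist())
_,d=cap('scene','c8')
cv2.imwrite('pics/w8z.png',cv2.resize(c['img'][60:230,230:390,::-1],None,fx=3.5,fy=3.5,interpolation=2))
cv2.imwrite('pics/c8z.png',cv2.resize(d['img'][140:260,240:410,::-1],None,fx=4.5,fy=4.5,interpolation=2))
E
```

```text
8.5 [529.28064075  64.2270725  226.88343245] [-0.48521224  0.59548526 -0.01551031] [[0.976, 0.014, -0.216], [0.216, -0.015, 0.976], [0.01, -1.0, -0.018]]
```

View pics/w8z.png

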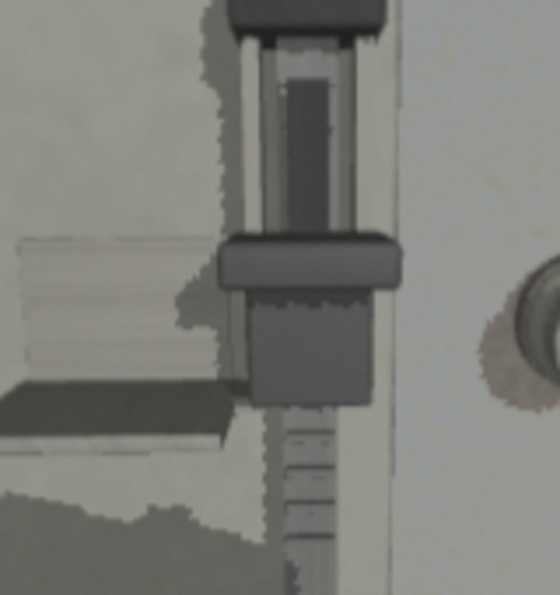

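View pics/c8z.png

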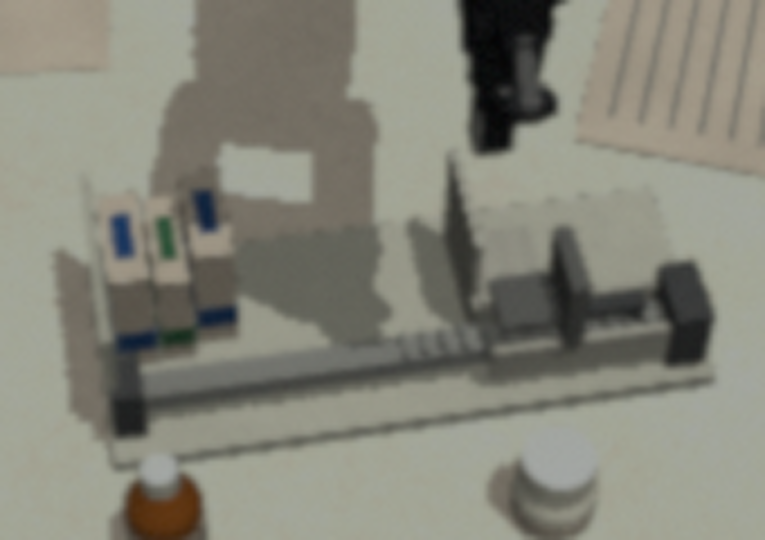

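```bash
python3 - <<'E'
from h import *; import pickle
q=np.load('q.npy'); ry=np.array([-np.sin(q[2]),np.cos(q[2]),0]); o=np.array([q[0],q[1],0])
s,c=pickle.load(open('w8.pkl','rb')); s1,c1=pickle.load(open('w1.pkl','rb'))
f=lambda u,v:(230+u/3.5-.4,60+v/3.5-.4); g=lambda u,v:(250+u/6-.4,130+v/6-.4)
Y=lambda c,p,z:round(float((back(c,p,z)-o)@ry),1)
print('now thumb face',Y(c,f(310,289),106),'pad edge',Y(c,f(310,404),74),'stop edge top z60',Y(c,f(310,30),60), 'wall end vis z50',Y(c,f(250,38),50),Y(c,f(250,38),60))
print('before',Y(c1,g(398,205),106),Y(c1,g(400,385),74))
a=c1['img'][80:150,280:350,::-1]; cv2.imwrite('pics/w1y.png',cv2.resize(a,None,fx=8,fy=8,interpolation=2))
a=cv2.imread('pics/c8.png')[190:240,340:410]; cv2.imwrite('pics/c8y.png',cv2.resize(a,None,fx=10,fy=10,interpolation=2))
E
```

```text
now thumb face 85.5 pad edge 49.4 stop edge top z60 151.6 wall end vis z50 150.9 149.5
before -23.7 -60.1
```

View pics/w1y.png

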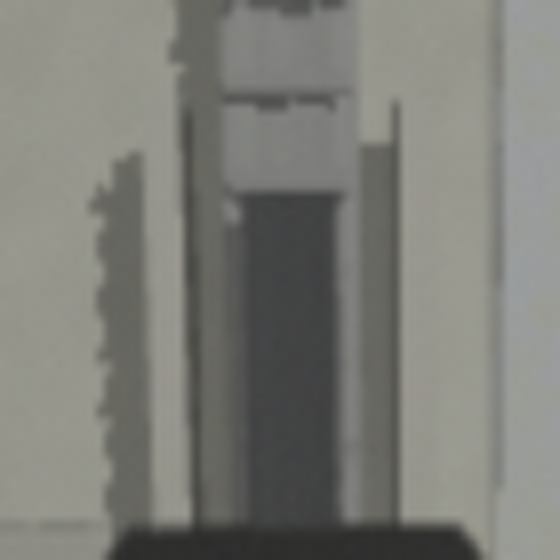

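View pics/c8y.png

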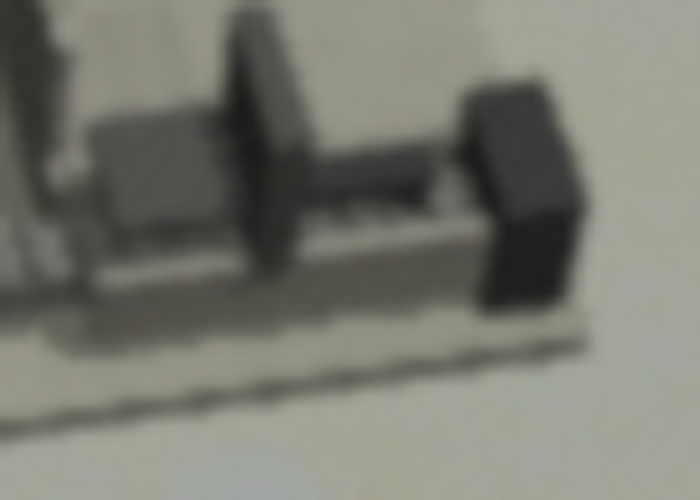

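```bash
python3 - <<'E'
from h import *; import pickle
q=np.load('q.npy'); ry=np.array([-np.sin(q[2]),np.cos(q[2]),0]); o=np.array([q[0],q[1],0])
s1,c1=pickle.load(open('w1.pkl','rb'))
for z in (45,50,55,60,65): 
  for u in (187,397):
    P=back(c1,(280+u/8-.4,80+101/8-.4),z); e=(P-o)@ry; print(z,u,round(e,1),'proj home gap',round(151.6-(85.5+e+23.7),1))
  print(np.linalg.norm(back(c1,(303,92),z)-back(c1,(329.3,92),z)))
E
```

```text
45 187 42.0 proj home gap 0.4
45 397 41.8 proj home gap 0.6
27.456628858817307
50 187 41.5 proj home gap 0.9
50 397 41.4 proj home gap 1.0
27.011508505798094
55 187 41.1 proj home gap 1.3
55 397 41.0 proj home gap 1.4
26.566388152778778
60 187 40.7 proj home gap 1.7
60 397 40.5 proj home gap 1.9
26.121267799759565
65 187 40.2 proj home gap 2.2
65 397 40.1 proj home gap 2.3
25.676147446740245
```

```bash
python3 - <<'E'
from h import *
s=ctrl.sense(); print(s['time_s'],s['force'],np.abs(s['dq']).max()); print(ctrl.finish_job())
E
```

```text
8.6 [ 0.23572102  0.07852117 -1.04596294] 0.006916889327883833
the job is handed in; nothing more can be done
None
```

I pressed the release key with the closed fingertips, pushed the bookend back against its end stop with the key held down, lifted clear and handed the job in at 8.6 s. `finish_job` gives no verdict, so whether it passed rests on the checks below.

- **Bookend home:** the thumb stop moved about 109 mm. The remaining gap to the end stop measured about 1 mm by camera, with an uncertainty of about 1.5 mm; the limit is 5 mm. The push met about 13 N of resistance at the end, against about 3 N of sliding friction.
- **Key pressed:** I judged this from the press depth and force, and from the raised tail of the key in the pictures. There is no direct joint reading.
- **Key sprung back:** in the last pictures the pad lies flat again. Its edge is 36.1 mm from the thumb stop face, against 36.4 mm before the press.
- **Cartons and other objects:** the cartons stand upright and look undisturbed in the last scene picture, as do the jar and bottle. I did not check the cup and spatula again after the push, but the arm worked nowhere near them.
- **Robot clear:** the arm stood more than 100 mm above the key, with the force reading near zero.

One thing differed from plan. In the last two pushes the tool rode up about 3 mm and tilted slightly against the end stop, and the upward force rose to about 16 N. The finger depth still matched a pressed key.

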